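# Pop the red jam caddy open and snap it shut

## Robot

A 6-joint arm with a two-finger parallel gripper is mounted at the origin on a cart in front of the work surface, level with it; the furniture and walls round the work are solid. World frame = base frame: x ahead of the robot, y to its left, z up, the work surface at z = 0. Lengths are in mm, angles in rad, forces in N, time in s.
With the tool pointing down it reaches from about 375 to 925 mm from the base axis. Payload 5.7 kg.
Tool frame: the origin (TCP) lies at the very end of the fingers, on their centre line; the grasp point (between the pads) lies manip.hold_point_z behind it (manip.hold_point_z is the distance from the TCP to the grasp point, in mm); z points along the fingers, y is the line along which they close (so a half turn about z gives the same grasp; the last joint's range is limited). The gripper opens to 88 mm and grips with 3 to 60 N. Pads are 20 mm wide; open, the fingers measure 115 mm over their backs; the gripper's body (75 mm by 178 mm) begins 61 mm behind the grasp point.
Start: joints at [1.019, 0.359, 1.51, -0, 1.272, -0.115], TCP at [253.814, 543.637, 222.623] pointing down, gripper open.
Joint ranges: [-2.97, 2.97], [-1.01, 2.36], [0.21, 2.38], [-0.96, 4.11], [0.2, 2.71], [-2.98, 2.98]. Speed limits (rad/s): [2.39, 2.39, 3.14, 3.14, 3.14, 3.14].

## Interface

Orientations are given as a 3x3 rotation matrix whose columns are the frame's x, y, z axes.
In Python, from station import manip, optics gives the robot as it stands.
- The arm moves only by the tool play_rows, never from a script. Its argument "motion" is a list that holds one entry, the list of rows, each a list of 7 numbers: the shift along the world's x, y, z as a fraction of full scale, then the turn, a rotation vector about the world's x, y, z as a fraction of full scale, then the opening, from 0 (shut) to 1 (fully open). A call has 1 to 5 rows; each row shifts and turns the commanded pose from where the row before left it; what a row does not reach is not made up. Full scale, the value 1, is 0.8 m for a shift and pi rad for a turn. A row lasts 1/12 s, in which the tool goes at most 41.7 mm and 7.16 degrees, less where a joint would pass 70% of its speed; a pose out of reach is approached as far as the arm can. A call with a number of a shift or a turn outside -1 to 1 is refused whole. A call with a gripper value outside its range is refused whole. The fingers move at their own pace and stop on an object; "force" is the grip in N (left out, the last holds). Time passes only in rows, so rows that do not move let the fingers close. It gives the time, the measured TCP pose, the force, the opening and the grip force at its end, in the units of the state.
- manip.observe(): the state, without advancing time (a new reading comes with each control period).
- optics.grab_frame(name): name is "scene" or "top"; returns a dict with "pixels" (480x640x3 uint8, blue, green, red), "vfov" (degrees; the focal length in pixels is half the picture's height over the tangent of half this angle, whatever the lens; pixels are square), "cx", "cy" (the principal point, pixels), "origin" and "orientation" of the camera in the world. Camera axes: x right, y up, looking along -z (the intrinsics and any distortion apply to the point x, -y, -z); pixel columns grow to the right and rows downward; lengths in mm; the calibration is good to about 2 mm. A picture is of the moment at which its call begins. There is no depth.
- manip.hand_in(): hands the job in; it is judged then, once.
Trained networks look in a picture, given as the dict that the camera call returned (one of the last four; its "shot" number tells which), for a name from the list of things; names that differ only in an ending like _2 or _b are one class to them, and where a whole thing is asked for, a point or a joint stands for the part that bears it (a point fixed in the world has none). Each returns a list of dicts, best first, with "p" (0 to 1); they miss things now and then, are a little off and sometimes report something else, mostly with a low value. They report only what shows in the picture. A call takes as long as a camera call.
- optics.search_frame(thing, picture): "uv" ([column, row] in pixels, amid what is visible of it).
- optics.regions_of(thing, picture): "mask" (480x640 bool, what is visible of it) and "uv" ([column, row] in pixels, amid what is visible of it).
- optics.spot_point(thing, picture): "uv" ([column, row] in pixels: a listed point, or the origin of a listed thing).
The state is a dict: "time_s": time; "qpos": joint angles; "dq": joint speeds; "joint_torque": joint torques, N m; "tool_pos": TCP position; "ee_rot": TCP orientation; "force": force on the tool from outside, world axes, zero at the start; "moment": the same for the moment, N m; "grip_width": opening from 0.0 (shut) to 1.0 (fully open); "grip_force": force on a finger pad.
Only numpy, scipy, OpenCV 4.12 (cv2) and the standard library are available. Lean on these libraries where they do the work, as an engineer would, in place of code of your own. Each camera call takes 0.05 s, during which the arm holds its last target. There are 200 camera calls.

## Task

Check the stock of the red-lidded jam caddy before breakfast: press down its red thumb button at the front so that the sprung lid pops fully open and the tubs inside can be seen, then press the lid down until it snaps shut and stays shut on its own. Leave the blue-lidded caddy shut.

Things in the scene. Friction and masses are not known exactly. Their poses are not given: they have to be found in the camera images.
- red_caddy: White box, 100 x 110 x 60 mm (x, y, z), with red lid and red thumb button, fixed to the table; two red jam tubs fixed inside. Origin: centre of its underside, on the table; +z up; its front faces its own -x. Lid hinge line: along y at x = +50 mm, z = 62 mm. A hook (24 mm wide, x = -63 to -51 mm) rises to z = 83 mm between button and lid. Salt shaker, honey jar, mug, a small tub stand near.
- red_lid (a joint): Red lid, 112 mm wide, top z = 71 mm when shut, front x = -58 mm. Rad: 0 shut (to 0.01 latched), 0.80 fully open, a stop. A weak spring lifts it in about 0.5 s once unlatched. Open, its front edge is 72 mm ahead of the hinge, 0.14 m above the table: shut fingers coming straight down at x = 0, y = 0 of the caddy meet its upper face, push it down and snap the latch at top z = 71 mm with up to 8 N.
- red_button (a joint): Red thumb button of the red caddy: flat paddle 34 x 42 mm (x, y) with black inset, centre at x = -102 mm, y = 0 in the caddy's frame, top z = 40 mm; pressed straight down. Rad: 0 up, end stop 0.30 (centre 12 mm lower, about 2 N). The lid is let go at about 0.16 (6.5 mm). Springs back when released.
- blue_lid (a joint): Lid of the other caddy, equal but with blue lid and button and purple tubs, which stands left or right of the red one, centres at least 0.19 m apart. Rad: 0 to 0.01 shut, 0.80 open. To be left shut.

How it is judged (in metres and radians):
On the way, in this order (a step that is already met when the one before it is completed fails the run):
1. the red thumb button is pressed (value of joint red_button above 0.1 rad).
2. the red lid has popped open (value of joint red_lid above 0.65 rad), for 0.2 s.
At the end, for the whole second after the job is handed in: The red lid is shut and latched (within 0.03 rad of shut, at rest), its button back up (below 0.1 rad), and the blue lid is shut (within 0.03 rad) (value of joint each of red_lid, blue_lid below 0.03 rad and velocity of joint red_lid below 0.05 rad/s and value of joint red_button below 0.1 rad); the robot touches nothing.
It fails at once if the blue lid is opened (value of joint blue_lid above 0.1 rad).
It also fails if it takes over 32 s, if anything falls off the work surface, if the arm or the gripper's body presses on something with over 40 N, if the wrist force passes 120 N, or if a joint passes its speed limit or range.

## Working session

There is one attempt and no reset: what is moved stays moved. The work goes in short steps, Python scripts to look and compute and a tool call to move; the robot and the scene stay as the last step left them, time stands still between calls to the robot, and variables do not carry over. Pictures are saved under pics/ and viewed, at most 10 in all, crops included, and the job is handed in when it is done.

Besides the shell and the picture viewer there is one more tool, called after "Call:" in YAML: its name, and indented under it one key for each argument. play_rows: Moves the arm, as the interface text tells. Shift numbers are shares of 0.8 m and turn numbers shares of pi rad, none past 1 either way. Its arguments: {"type":"object","properties":{"motion":{"type":"array","items":{"type":"array","items":{"type":"array","items":{"type":"number","minimum":-1,"maximum":1}}}},"force":{"type":"number"}},"required":["motion"]}

```bash
mkdir -p pics
cat > h.py <<'E'
import numpy as np, cv2
from station import manip, optics
def ray(f,uv):
    fl=240/np.tan(np.radians(f["vfov"])/2)
    d=np.array([(uv[0]-f["cx"])/fl,-(uv[1]-f["cy"])/fl,-1.])
    return np.array(f["origin"]),np.array(f["orientation"])@d
def atz(f,uv,z):
    o,d=ray(f,uv); return o+d*(z-o[2])/d[2]
def tri(a,b):
    A=0;B=0
    for o,d in (a,b):
        d=d/np.linalg.norm(d);P=np.eye(3)-np.outer(d,d);A=A+P;B=B+P@o
    p=np.linalg.solve(A,B); return p
E
python3 - <<'E'
from h import *
fs={}
for n in("scene","top"):
    f=optics.grab_frame(n);fs[n]=f
    cv2.imwrite(f"pics/{n}0.png",f["pixels"])
    print(n,{k:v for k,v in f.items() if k!="pixels"})
for t,z in(("red_button",40),("red_lid",71),("red_caddy",0),("blue_lid",71)):
    for n,f in fs.items():
        for r in optics.search_frame(t,f)[:2]: print(t,n,"search",np.round(r["uv"]),r["p"],atz(f,r["uv"],z).round())
        for r in optics.spot_point(t,f)[:2]: print(t,n,"spot",np.round(r["uv"]),r["p"],atz(f,r["uv"],0).round())
print(manip.observe())
E
```

```text
scene {'vfov': 55.62091002713211, 'cx': 315.46492024846924, 'cy': 235.89103342539144, 'origin': array([  46.87068221, -323.13495222,  687.83315345]), 'orientation': array([[ 0.46664837,  0.6579231 , -0.59108079],
       [-0.88423278,  0.33248199, -0.32800628],
       [-0.01927919,  0.6757166 ,  0.73690935]]), 'shot': 1}
top {'vfov': 43.67156718814738, 'cx': 312.71854270418356, 'cy': 227.65830037885033, 'origin': array([ 464.36063731,  -15.52775263, 1121.3261029 ]), 'orientation': array([[ 0.01512342,  0.99668827, -0.07989854],
       [-0.99938384,  0.01759876,  0.0303683 ],
       [ 0.03167384,  0.07939003,  0.9963403 ]]), 'shot': 2}
red_button scene search [325. 289.] 0.85 [ 463. -109.   40.]Traceback (most recent call last):
  File "<stdin>", line 10, in <module>
ValueError: it knows: red_caddy
```

View pics/scene0.png

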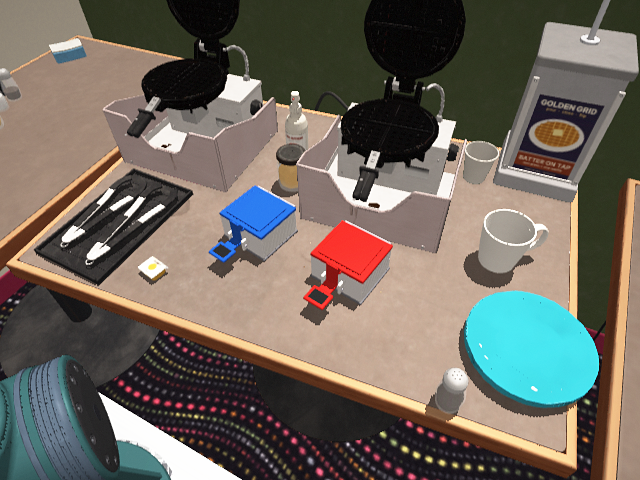

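View pics/top0.png

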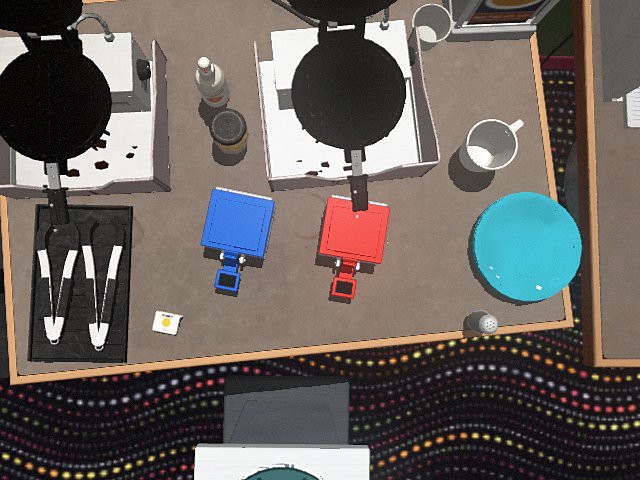

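The red caddy is right of the blue one. Its button is near scene (320,296) and top (344,288), and its lid near scene (351,251) and top (355,230). A waffle-iron handle overhangs near the lid's back edge at top (360,195).

Run:
```python
from h import *
fs={n:optics.grab_frame(n) for n in("scene","top")}
def cen(m): 
    m=m.astype(np.uint8); M=cv2.moments(m,True); return np.array([M["m10"],M["m01"]])/M["m00"]
for t in("red_button","red_lid","blue_lid"):
    uv={}
    for n,f in fs.items():
        r=optics.regions_of(t,f)
        if r: uv[n]=cen(r[0]["mask"]); print(t,n,[(x["p"],x["uv"],x["mask"].sum()) for x in r[:2]],uv[n].round(1), cv2.boxPoints(cv2.minAreaRect(np.argwhere(r[0]["mask"])[:,::-1].astype(np.float32))).round().tolist())
    if len(uv)==2: print(t,"tri",tri(*[ray(fs[n],uv[n]) for n in uv]).round(1))
for n,f in fs.items():
    for r in optics.spot_point("red_caddy",f)[:2]: print("caddy",n,r["uv"],r["p"],atz(f,r["uv"],0).round(1))
    # red blobs
    hsv=cv2.cvtColor(f["pixels"],cv2.COLOR_BGR2HSV)
    m=((hsv[...,0]<6)|(hsv[...,0]>174))&(hsv[...,1]>180)&(hsv[...,2]>90)
    cv2.imwrite(f"pics/crop_{n}.png",cv2.resize(f["pixels"][180:310,280:410],None,fx=4,fy=4,interpolation=cv2.INTER_CUBIC))
a,b=[cv2.imread(f"pics/crop_{n}.png") for n in("scene","top")]
cv2.imwrite("pics/crops.png",cv2.resize(np.hstack([a,b]),(800,400)))
# handle tip of the waffle iron
print("handle",tri(ray(fs["scene"],(362,196)),ray(fs["top"],(361,209))).round())
s=manip.observe();print(s["tool_pos"],s["ee_rot"],s["time_s"],s["grip_width"],manip.hold_point_z)
```

```text
red_button scene [(0.67, [324.2, 289.2], np.int64(878))] [323.4 287.5] [[301.0, 297.0], [328.0, 259.0], [349.0, 274.0], [322.0, 312.0]]
red_button top [(0.76, [344.4, 281.1], np.int64(691))] [344.9 279.2] [[330.0, 294.0], [337.0, 256.0], [359.0, 260.0], [353.0, 298.0]]
red_button tri [ 458.9 -107.3   48.7]
red_lid scene [(0.77, [352.8, 251.0], np.int64(2698))] [351.9 250.7] [[310.0, 254.0], [337.0, 211.0], [392.0, 245.0], [365.0, 288.0]]
red_lid top [(0.78, [351.3, 231.0], np.int64(3366))] [353.3 231.2] [[317.0, 254.0], [328.0, 196.0], [390.0, 208.0], [380.0, 265.0]]
red_lid tri [ 544.4 -120.5   64.2]
blue_lid scene [(0.88, [257.2, 211.7], np.int64(2088))] [257.9 211.1] [[220.0, 212.0], [267.0, 173.0], [296.0, 209.0], [249.0, 248.0]]
blue_lid top [(0.77, [236.4, 223.5], np.int64(3821))] [237.  222.9] [[199.0, 246.0], [212.0, 186.0], [275.0, 200.0], [262.0, 260.0]]
blue_lid tri [555.1  86.3  63.7]
caddy scene [347.8, 272.9] 0.75 [ 541.8 -116.7    0. ]
caddy top [350.2, 231.5] 0.92 [ 548.3 -120.4    0. ]
handle [ 572. -121.  175.]
[253.84308298 543.63780462 222.64425161] [[-9.06096118e-01  4.23071890e-01 -1.82471446e-05]
 [ 4.23071891e-01  9.06096117e-01 -4.96164752e-05]
 [-4.45766910e-06 -5.26771496e-05 -9.99999999e-01]] 0.65 0.9980102147772395 18.700000000000003
```

View pics/crops.png

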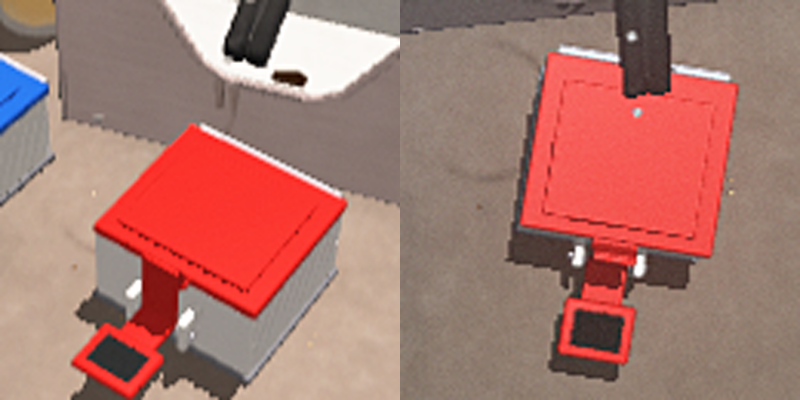

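```bash
cat >> h.py <<'E'
from scipy.spatial.transform import Rotation as R
def target(yaw,tilt): # tool down, tool y along caddy +y, fingers pointing fwd by tilt
    c=R.from_euler("z",yaw)
    z=np.array([np.sin(tilt),0,-np.cos(tilt)]);y=np.array([0,1.,0]);x=np.cross(y,z)
    return c*R.from_matrix(np.c_[x,y,z])
E
python3 - <<'E'
from h import *
fs={n:optics.grab_frame(n) for n in("scene","top")}
s=400/130
g=lambda n,x,y:ray(fs[n],(280+(x-(400 if n=="top" else 0))/s,180+y/s))
P={k:tri(g("scene",*a),g("top",*b)) for k,a,b in[("btn",(119,354),(598,332)),("lidFL",(95,230),(519,222)),("lidBL",(195,127),(548,57)),("lidBR",(347,203),(737,85)),("lidFR",(256,313),(712,257)),("handle",(243,57),(647,95))]}
for k,p in P.items(): print(k,p.round(1))
ax=(P["lidBL"]+P["lidBR"]-P["lidFL"]-P["lidFR"]);ay=P["lidBL"]+P["lidFL"]-P["lidBR"]-P["lidFR"]
y1=np.arctan2(ax[1],ax[0]);y2=np.arctan2(-ay[0],ay[1]);print(np.degrees([y1,y2]),np.linalg.norm(ax)/2,np.linalg.norm(ay)/2)
lc=sum(P[k] for k in P if k.startswith("lid"))/4
d=lc-P["btn"];y3=np.arctan2(d[1],d[0]);print(lc,"yaw3",np.degrees(y3),np.hypot(d[0],d[1]))
yaw=np.mean([y1,y2,y3]);u=np.array([np.cos(yaw),np.sin(yaw)])
print("origin from btn",P["btn"][:2]+102*u,"from lid",lc[:2]+4*u)
st=manip.observe();R0=R.from_matrix(st["ee_rot"])
for t in(10,20):
    T=target(yaw,np.radians(t));
    for q in(T,T*R.from_euler("z",np.pi)): print(t,(q*R0.inv()).as_rotvec()/np.pi)
E
```

```text
btn [ 443.2 -106.4   45.5]
lidFL [505.7 -58.6  60.7]
lidBL [602.  -75.3  66.4]
lidBR [ 586.9 -183.4   66.4]
lidFR [ 487.2 -169.    69.1]
handle [ 568.3 -119.4  171.8]
[-9.0276625  -8.76957025] 99.21842789767227 110.5937117725721
[ 545.45465096 -121.57331759   65.6304365 ] yaw3 -8.424826352739446 103.32043764240137
origin from btn [ 544.06454515 -121.93586562] from lid [ 549.40819586 -122.18116848]
10 [-0.01615748 -0.05334437  0.09024006]
10 [ 0.07664421 -0.0233075  -0.90634816]
20 [-0.03234552 -0.10668227  0.08955024]
20 [ 0.15285034 -0.04643519 -0.8968044 ]
```

Call:
play_rows:
  motion:
    - [[0.0144, -0.0479, 0, 0, 0, 0, 0], [0.0144, -0.0479, 0, 0, 0, 0.009, 0], [0.0144, -0.0479, 0, 0, 0, 0.009, 0], [0.0144, -0.0479, 0, 0, 0, 0.009, 0], [0.0144, -0.0479, 0, 0, 0, 0.009, 0]]

```text
time_s: 1.17
tool_pos: [311.5, 350.5, 222.7]
ee_rot: [[-0.949, 0.316, 0.0], [0.316, 0.949, 0.0], [-0.0, 0.0, -1.0]]
force: [0.9, 0.2, 0.0]
grip_width: 0.661
grip_force: 0.0
```

Call:
play_rows:
  motion:
    - [[0.0144, -0.0479, 0, 0, 0, 0.009, 0], [0.0144, -0.0479, 0, 0, 0, 0.009, 0], [0.0144, -0.0479, 0, 0, 0, 0.009, 0], [0.0144, -0.0479, 0, 0, 0, 0.009, 0], [0.0144, -0.0479, 0, 0, 0, 0.009, 0]]

```text
time_s: 1.58
tool_pos: [369.2, 158.7, 223.0]
ee_rot: [[-0.984, 0.179, 0.001], [0.179, 0.984, 0.0], [-0.001, 0.0, -1.0]]
force: [1.3, 0.4, -1.1]
grip_width: 0.28
grip_force: 0.0
```

Call:
play_rows:
  motion:
    - [[0.0144, -0.0479, 0, 0, 0, 0.009, 0], [0.0144, -0.0479, 0, 0, 0, 0, 0], [0.0144, -0.0479, 0, 0, 0, 0, 0], [0.0144, -0.0479, 0, -0.008, -0.027, 0, 0], [0.0144, -0.0479, 0, -0.008, -0.027, 0, 0]]

```text
time_s: 2.0
tool_pos: [428.7, -34.0, 223.4]
ee_rot: [[-0.972, 0.156, 0.173], [0.149, 0.987, -0.053], [-0.18, -0.025, -0.983]]
force: [-0.0, -0.3, -0.9]
grip_width: 0.005
grip_force: 0.0
```

Call:
play_rows:
  motion:
    - [[0.0133, -0.0456, 0, 0, 0, 0, 0], [0.0133, -0.0456, 0, 0, 0, 0, 0], [0, 0, -0.05, 0, 0, 0, 0], [0, 0, -0.05, 0, 0, 0, 0], [0, 0, -0.05, 0, 0, 0, 0]]

```text
time_s: 2.42
tool_pos: [449.1, -105.8, 102.5]
ee_rot: [[-0.972, 0.158, 0.172], [0.151, 0.987, -0.052], [-0.178, -0.025, -0.984]]
force: [0.3, 0.4, -1.5]
grip_width: 0.007
grip_force: 0.0
```

Run:
```python
from h import *
fs={n:optics.grab_frame(n) for n in("scene","top")}
cv2.imwrite("pics/c1.png",np.hstack([cv2.resize(fs["scene"]["pixels"][150:330,250:430],(400,400)),cv2.resize(fs["top"]["pixels"][180:320,280:420],(400,400))]))
print(manip.observe())
```

```text
{'time_s': 2.5167, 'qpos': array([-0.39545003,  0.25729373,  2.08950279,  0.03148064,  0.63127122,
       -1.83494631]), 'dq': array([ 0.01529316, -0.0997266 , -0.08003089, -0.00431754,  0.12663668,
        0.00643597]), 'joint_torque': array([ -0.73289948, -32.4754858 , -18.66587162,   0.08385591,
        -2.67229266,  -0.07471047]), 'tool_pos': array([ 443.19761353, -102.67007314,   97.52074566]), 'ee_rot': array([[-0.97507229,  0.15621543,  0.15757784],
       [ 0.15082997,  0.98750514, -0.04564989],
       [-0.16274015, -0.02074448, -0.98645087]]), 'force': array([-0.60499009,  0.41111027, -0.03507938]), 'moment': array([ 0.0694408 ,  0.10319726, -0.03675856]), 'grip_force': 0.0, 'grip_width': 0.008380224472336592}
```

View pics/c1.png

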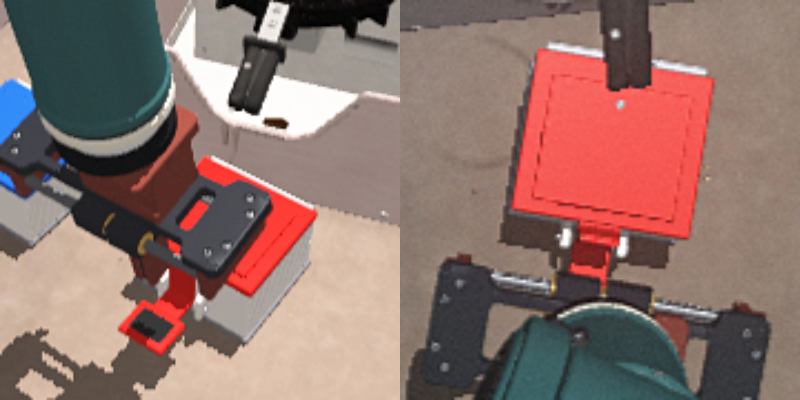

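The fingers hang just above the button. The lid is clear and still shut, and the handle tip is beyond the gripper.

Call:
play_rows:
  motion:
    - [[0, 0, 0, 0, 0, 0, 0], [0, 0, 0, 0, 0, 0, 0]]

```text
time_s: 2.68
tool_pos: [449.2, -104.5, 104.4]
ee_rot: [[-0.973, 0.155, 0.171], [0.148, 0.988, -0.051], [-0.177, -0.024, -0.984]]
force: [0.6, 0.5, 0.4]
grip_width: 0.002
grip_force: 0.0
```

Call:
play_rows:
  motion:
    - [[0, 0, -0.03, 0, 0, 0, 0], [0, 0, -0.03, 0, 0, 0, 0], [0, 0, -0.015, 0, 0, 0, 0], [0, 0, -0.008, 0, 0, 0, 0], [0, 0, -0.005, 0, 0, 0, 0]]

```text
time_s: 3.1
tool_pos: [449.4, -104.5, 33.7]
ee_rot: [[-0.973, 0.155, 0.172], [0.148, 0.988, -0.051], [-0.177, -0.024, -0.984]]
force: [-1.7, 1.1, 2.9]
grip_width: 0.003
grip_force: 1.3
```

Call:
play_rows:
  motion:
    - [[0, 0, -0.001, 0, 0, 0, 0], [0, 0, 0, 0, 0, 0, 0]]

```text
time_s: 3.27
tool_pos: [449.3, -104.5, 32.8]
ee_rot: [[-0.973, 0.155, 0.172], [0.149, 0.988, -0.051], [-0.177, -0.024, -0.984]]
force: [0.1, 0.3, 2.1]
grip_width: 0.006
grip_force: 1.1
```

Run:
```python
from h import *
fs={n:optics.grab_frame(n) for n in("scene","top")}
cv2.imwrite("pics/c2.png",np.hstack([cv2.resize(fs["scene"]["pixels"][150:330,250:430],(400,400)),cv2.resize(fs["top"]["pixels"][180:320,280:420],(400,400))]))
s=manip.observe();print(s["tool_pos"],s["force"],s["time_s"])
```

```text
[ 449.22413988 -104.51879346   32.70545263] [-0.03130596  0.08021465  2.46767095] 3.3667
```

View pics/c2.png

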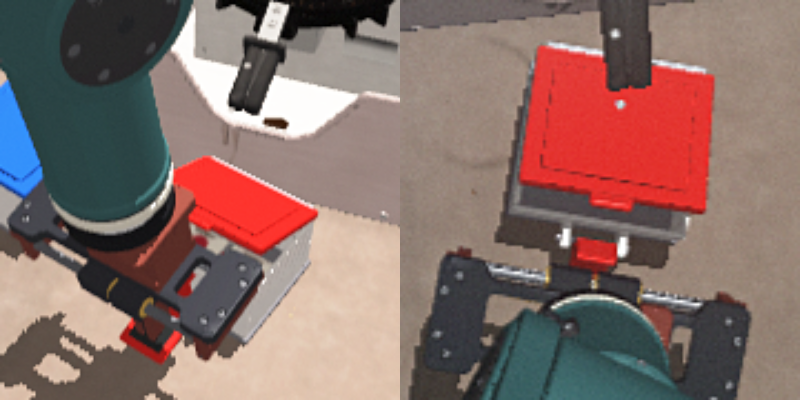

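The button is down, and the lid's front edge is already rising (top crop, box rim showing at about (600,215)). I'll hold, then lift off.

Call:
play_rows:
  motion:
    - [[0, 0, 0, 0, 0, 0, 0], [0, 0, 0, 0, 0, 0, 0], [0, 0, 0, 0, 0, 0, 0], [0, 0, 0, 0, 0, 0, 0], [0, 0, 0.03, 0, 0, 0, 0]]

```text
time_s: 3.78
tool_pos: [445.3, -103.2, 52.7]
ee_rot: [[-0.974, 0.155, 0.162], [0.15, 0.988, -0.047], [-0.167, -0.022, -0.986]]
force: [-0.4, -0.0, -0.3]
grip_width: 0.007
grip_force: 0.0
```

Call:
play_rows:
  motion:
    - [[0, 0, 0.05, 0, 0, 0, 0], [0, 0, 0.05, 0, 0, 0, 0], [0, 0, 0.05, 0, 0, 0, 0], [0, 0, 0.05, 0, 0, 0, 0], [0, 0, 0, 0, 0, 0, 0]]

```text
time_s: 4.2
tool_pos: [451.8, -105.8, 222.6]
ee_rot: [[-0.971, 0.156, 0.179], [0.148, 0.987, -0.055], [-0.186, -0.027, -0.982]]
force: [1.8, 0.5, -0.8]
grip_width: 0.007
grip_force: 0.0
```

Run:
```python
from h import *
fs={n:optics.grab_frame(n) for n in("scene","top")}
cv2.imwrite("pics/c3.png",np.hstack([cv2.resize(fs["scene"]["pixels"][150:330,250:430],(400,400)),cv2.resize(fs["top"]["pixels"][180:320,280:420],(400,400))]))
s=manip.observe();print(s["tool_pos"],s["force"],s["time_s"],s["qpos"])
q=target(np.radians(-8.75),np.radians(21));print((q*R.from_matrix(s["ee_rot"]).inv()).as_rotvec()/np.pi)
```

```text
[ 448.47074501 -104.45262146  216.75124167] [-0.49993867 -0.13785041 -0.31591472] 4.3 [-0.39450428  0.0658314   1.93959218  0.0225844   0.9571807  -1.822621  ]
[-0.00153181 -0.06036298  0.00184478]
```

View pics/c3.png

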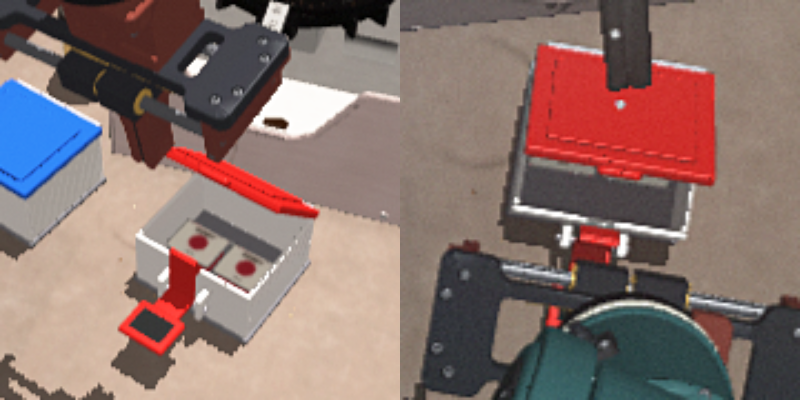

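The lid is open with both jam tubs visible (scene crop (200,240) and (245,268)), and the blue lid is shut. Next I'll tilt to stay clear of the handle and move over the lid.

Call:
play_rows:
  motion:
    - [[0, 0, 0, 0, -0.0265, 0, 0], [0.0396, -0.0071, 0, 0, -0.0265, 0, 0], [0.0396, -0.0071, 0, 0, -0.0265, 0, 0], [0.0396, -0.0071, 0, 0, 0, 0, 0], [0, 0, 0, 0, 0, 0, 0]]

```text
time_s: 4.72
tool_pos: [545.3, -122.5, 213.3]
ee_rot: [[-0.9, 0.159, 0.406], [0.151, 0.987, -0.05], [-0.409, 0.016, -0.912]]
force: [1.7, -0.1, 0.7]
grip_width: 0.003
grip_force: 0.0
```

Call:
play_rows:
  motion:
    - [[0, 0, -0.04, 0, 0, 0, 0], [0, 0, -0.04, 0, 0, 0, 0], [0, 0, 0, 0, 0, 0, 0], [0, 0, 0, 0, 0, 0, 0]]

```text
time_s: 5.05
tool_pos: [539.8, -119.7, 147.9]
ee_rot: [[-0.903, 0.157, 0.4], [0.151, 0.987, -0.047], [-0.402, 0.018, -0.916]]
force: [0.6, -0.6, -0.1]
grip_width: 0.003
grip_force: 0.0
```

Run:
```python
from h import *
fs={n:optics.grab_frame(n) for n in("scene","top")}
cv2.imwrite("pics/c4.png",np.hstack([cv2.resize(fs["scene"]["pixels"][150:330,250:430],(400,400)),cv2.resize(fs["top"]["pixels"][180:320,280:420],(400,400))]))
s=manip.observe();print(s["tool_pos"],s["force"],s["time_s"],s["ee_rot"])
```

```text
[ 542.77657514 -121.12947005  151.56622988] [-0.01868979  0.43865755  0.70153565] 5.15 [[-0.90033319  0.15652478  0.40607898]
 [ 0.14920149  0.98754921 -0.04985453]
 [-0.40882644  0.0157019  -0.91247706]]
```

View pics/c4.png

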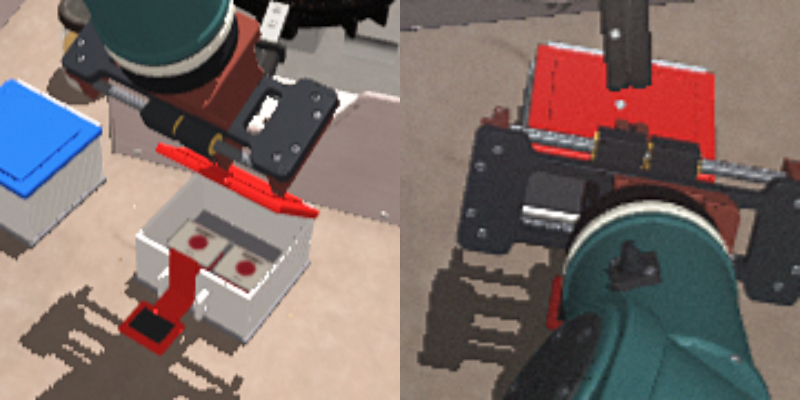

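The closed fingers are above the lid's upper face and behind its front edge, clear of the handle tip at top crop (625,88). Pressing down now.

Call:
play_rows:
  motion:
    - [[0, 0, -0.015, 0, 0, 0, 0], [0, 0, -0.015, 0, 0, 0, 0], [0, 0, -0.015, 0, 0, 0, 0], [0, 0, -0.015, 0, 0, 0, 0], [0, 0, -0.01, 0, 0, 0, 0]]

```text
time_s: 5.57
tool_pos: [544.1, -121.7, 97.1]
ee_rot: [[-0.899, 0.156, 0.41], [0.148, 0.988, -0.051], [-0.413, 0.015, -0.911]]
force: [-0.9, -0.4, 2.6]
grip_width: 0.004
grip_force: 0.8
```

Call:
play_rows:
  motion:
    - [[0, 0, -0.007, 0, 0, 0, 0], [0, 0, -0.005, 0, 0, 0, 0], [0, 0, -0.005, 0, 0, 0, 0], [0, 0, 0, 0, 0, 0, 0]]

```text
time_s: 5.9
tool_pos: [543.5, -121.4, 82.2]
ee_rot: [[-0.9, 0.157, 0.408], [0.149, 0.988, -0.051], [-0.411, 0.015, -0.912]]
force: [-0.5, 0.4, 3.3]
grip_width: 0.008
grip_force: 1.2
```

Call:
play_rows:
  motion:
    - [[0, 0, -0.004, 0, 0, 0, 0], [0, 0, -0.004, 0, 0, 0, 0], [0, 0, 0, 0, 0, 0, 0]]

```text
time_s: 6.15
tool_pos: [543.3, -121.3, 75.6]
ee_rot: [[-0.9, 0.157, 0.407], [0.149, 0.988, -0.05], [-0.41, 0.015, -0.912]]
force: [0.8, 0.5, 0.4]
grip_width: 0.007
grip_force: 0.5
```

Call:
play_rows:
  motion:
    - [[0, 0, -0.003, 0, 0, 0, 0], [0, 0, 0, 0, 0, 0, 0]]

```text
time_s: 6.32
tool_pos: [543.5, -121.4, 73.8]
ee_rot: [[-0.899, 0.156, 0.408], [0.149, 0.988, -0.051], [-0.411, 0.015, -0.911]]
force: [-4.5, 0.5, 13.5]
grip_width: 0.002
grip_force: 6.7
```

The force fell away at 75.6 mm (a snap), then rose to 13.5 N against the stop. Lifting off.

Call:
play_rows:
  motion:
    - [[0, 0, 0.01, 0, 0, 0, 0], [0, 0, 0.04, 0, 0, 0, 0], [-0.01, 0, 0.05, 0, 0, 0, 0], [-0.02, 0, 0.045, 0, 0, 0, 0], [-0.04, 0.01, 0.02, 0, 0, 0, 0]]

```text
time_s: 6.73
tool_pos: [491.9, -116.2, 210.9]
ee_rot: [[-0.896, 0.157, 0.415], [0.147, 0.988, -0.055], [-0.419, 0.012, -0.908]]
force: [0.5, -0.5, -0.3]
grip_width: 0.003
grip_force: 0.0
```

Call:
play_rows:
  motion:
    - [[-0.03, 0.03, 0, 0, 0.03, 0, 0], [0, 0.05, 0, 0, 0.03, 0, 0], [0, 0.05, 0, 0, 0, 0, 0], [0, 0, 0, 0, 0, 0, 0], [0, 0, 0, 0, 0, 0, 0]]

```text
time_s: 7.15
tool_pos: [462.9, -9.9, 204.8]
ee_rot: [[-0.96, 0.15, 0.237], [0.143, 0.989, -0.047], [-0.241, -0.011, -0.97]]
force: [-0.3, 0.1, -0.3]
grip_width: 0.005
grip_force: 0.0
```

Run:
```python
from h import *
fs={n:optics.grab_frame(n) for n in("scene","top")}
cv2.imwrite("pics/c5.png",np.hstack([cv2.resize(fs["scene"]["pixels"][150:330,220:430],(400,400)),cv2.resize(fs["top"]["pixels"][170:320,270:420],(400,400))]))
s=manip.observe();print(s["tool_pos"],s["force"],s["time_s"],s["dq"])
```

```text
[462.77340858 -12.4466343  204.57358181] [ 0.20392204 -0.01559043  0.46211567] 7.25 [-0.03350969  0.00412329 -0.00103667  0.00018614 -0.00167552  0.0046608 ]
```

View pics/c5.png

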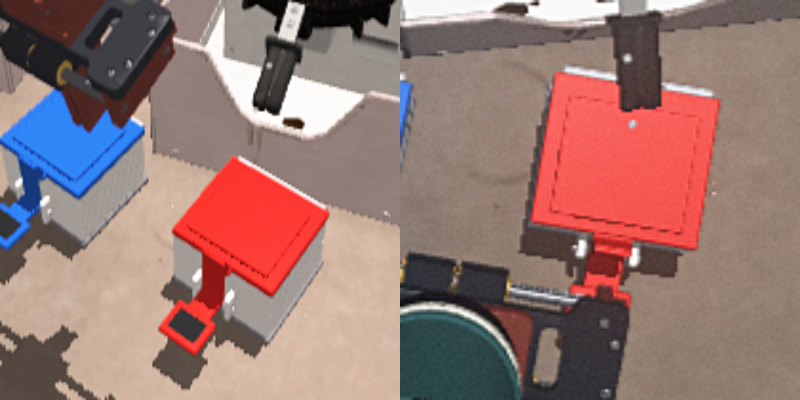

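The red lid is shut (scene crop (250,225)), its button is back up (188,325), the blue lid is shut, and the arm is clear.

```bash
python3 -c "
from station import manip
print(manip.hand_in())"
```

```text
the job is handed in; nothing more can be done
None
```

I pressed the red caddy's button, its lid popped open and showed both tubs, and I pressed it shut until it latched; the blue lid stayed shut, and I handed the job in at about 7 s of the 32 s allowed (the hand-in gave no verdict).

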